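Open a stiff jar in a one-handed jar clamp

ROBOT

A 6-joint arm with a two-finger parallel gripper is mounted at the origin on a cart in front of the work surface, level with it; the furniture and walls round the work are solid. World frame = base frame: x ahead of the robot, y to its left, z up, the work surface at z = 0. Lengths are in mm, angles in rad, forces in N, time in s.
With the tool pointing down it reaches from about 375 to 975 mm from the base axis. Payload 3.8 kg.
Tool frame: the origin (TCP) lies on the front face of the gripper's body, between the roots of the fingers; the fingertips stand 64 mm ahead of it and the grasp point (between the pads) lies 45 mm ahead of it; z points along the fingers, y is the line along which they close (so a half turn about z gives the same grasp; the last joint's range is limited). The gripper opens to 88 mm and grips with 3 to 60 N. Pads are 18 mm wide; open, the fingers measure 123 mm over their backs; the gripper's body (75 mm by 187 mm) begins 45 mm behind the grasp point.
Start: joints at [1.189, 0.264, 1.604, -0, 1.274, -0.037], TCP at [228.153, 635.267, 302.706] pointing down, gripper open.
Joint ranges: [-2.63, 2.63], [-0.94, 2.18], [0.31, 2.57], [-1.31, 4.45], [0, 2.66], [-2.55, 2.55]. Speed limits (rad/s): [2.57, 2.57, 3.14, 3.14, 3.14, 3.14].

INTERFACE

Orientations are given as a 3x3 rotation matrix whose columns are the frame's x, y, z axes.
In Python, from workcell import r gives the robot as it stands. The module is installed in compiled form; this text tells all that it offers.
- The arm moves only by the tool step_arm, never from a script. Its argument "deltas" is a list that holds one entry, the list of rows, each a list of 7 numbers: the finger opening in cm, from 0 to 8.81, then the shift along the tool's x, y, z in cm, then the turn, a rotation vector about the tool's x, y, z in degrees. A call has 1 to 20 rows; each row shifts and turns the commanded pose from where the row before left it, along the tool's axes as they then stand; what a row does not reach is not made up. A row lasts 1/12 s, in which the tool goes at most 41.7 mm and 7.16 degrees, less where a joint would pass 70% of its speed; a pose out of reach is approached as far as the arm can. A call is refused whole if a number of a shift passes 4.17 or a number of a turn 7.16, either way. A call with a gripper value outside its range is refused whole. The fingers move at their own pace and stop on an object; "newtons" is the grip in N (left out, the last holds). Time passes only in rows, so rows that do not move let the fingers close. It gives the time, the measured TCP pose, the force, the opening and the grip force at its end, in the units of the state.
- r.get_state(): the state, without advancing time (a new reading comes with each control period).
- r.get_image(name): name is "side" or "top" or "wrist"; returns (picture, depth): 420x560x3 uint8, blue, green, red; 420x560 float32, mm along the optical axis (not along the pixel's ray), 0 where there is no reading.
- r.camera_params(name): a dict with "fx", "fy", "cx", "cy" (pixels), "distortion" ([k1, k2, p1, p2, k3] as OpenCV has them; the pictures are not rectified), "xyz" and "rotation" of the camera in the world; the wrist camera has in their place "tool_from_camera" (4x4, takes a point from camera to tool coordinates, whose origin is the TCP and whose axes are the flange's). Camera axes: x right, y down, z forward; pixel columns grow to the right and rows downward; lengths in mm; the calibration is good to about 2 mm. A picture is of the moment at which its call begins: read the wrist's pose just before it. camera_params takes no time and is no camera call.
- r.sign_off(): hands the job in; it is judged then, once.
The state is a dict: "time_s": time; "joint_positions": joint angles; "qd": joint speeds; "joint_efforts": joint torques, N m; "tcp_pos": TCP position; "tool_rot": TCP orientation; "wrist_force": force on the tool from outside, world axes, zero at the start; "moment": the same for the moment, N m; "finger_gap": finger opening in mm; "finger_force": force on a finger pad.
Only numpy, scipy, OpenCV 4.12 (cv2) and the standard library are available. Lean on these libraries where they do the work, as an engineer would, in place of code of your own. Each camera call takes 0.05 s, during which the arm holds its last target. There are 200 camera calls.

TASK

The lid of the hexagonal jar is too tight to open unless the jar is held fast: push the sliding jaw of the wooden jar clamp up until the jar sits square between both jaws, and swing the clamp's lever clockwise (seen from above) to its stop so that the jaw is locked. Then unscrew the lid, counter-clockwise, only until its thread lets go (less than a third of a turn), lift it straight up and finish still holding it, level, centred a finger's width or two (1 to 3 cm) clear above the jar's mouth. Leave the jar standing locked in the clamp and do not disturb the other things on the worktop.

Things in the scene. Friction and masses are not known exactly. Their poses are not given: they have to be found in the camera images.
- clamp: jar clamp: pale wooden board 150 x 285 x 18 mm, fixed flat on the worktop, long side along its y; origin in the middle of its underside, z up. A fixed jaw stands across its -y end: 90 mm wide (x), 45 mm high above the board, flat smooth plastic face at y = -97.5 mm looking to +y. The sliding jaw faces it and moves along y
- jaw (a joint): travel (m) of the sliding jaw along the clamp's -y, towards the fixed jaw: its face is at y = 9.5 mm minus this value in the clamp's frame. Range 0 to 0.048; starts at 0 to 0.015; 0.045 when the jar sits square between the jaws. It slides stiffly (about 3 N) and stays where left, but a twisting jar pushes it back unless the lever locks it
- jaw_face (a point): middle of the sliding jaw's flat smooth plastic face, 40 mm above the worktop; its axes are the clamp's. The jaw plate behind it is 90 mm wide, 21 mm thick, and its top is 63 mm above the worktop
- jaw_back (a point): middle of the flat back of the sliding jaw (62 mm behind its face), a vertical face 56 mm wide from 20 to 51 mm above the worktop; this point is 36 mm above the worktop; the board behind it is free: push here along the clamp's -y; 15 to 20 N turns the jar square
- lever (a joint): angle (rad) of the clamping lever on top of the sliding jaw: grows clockwise seen from above, 0 loose, stop at 1.6 = locked; starts at 0 to 0.3. Stiff: 0.25 N m, from 1.1 on rising to 0.5 N m; stays where left (springs back 0.05 at most). At 0 the arm points 60 degrees counter-clockwise of the clamp's +y, at the stop 32 degrees clockwise of it
- lever_ball (a point): centre of the black ball (22 mm diameter) at the end of the lever, 75 mm from its hinge axis and about 76 mm above the worktop; can be pinched from above or pushed
- lever_hinge (a point): point on the vertical hinge axis of the lever at the height of its ball; rides on the sliding jaw
- jar: hexagonal glass jar of hazelnuts, 62 mm across flats, 72 mm across corners; body 70 mm high, then a sloping shoulder to a round neck 46 mm across. Origin in the middle of its underside, on the clamp's board (18 mm above the worktop); z up, flats face its +y, -y and every 60 degrees on. Starts within 0.2 rad of square to the jaws and turns square as they close
- jar_mouth (a point): centre of the jar's mouth, level with its rim, 94 mm above the jar's underside (112 mm above the worktop)
- lid: the jar's round metal twist-off lid, 60 mm diameter, 15 mm high; origin in the middle of its lower edge, z up. On the closed jar this edge is 11.5 mm below the jar's rim (100 to 102 mm above the worktop), just above the jar's shoulder (79 mm at the neck, 70 mm at the corners, over the jar's underside)
- lid_top (a point): centre of the lid's top. Three lugs hook under three short threads: the lid comes free after about 0.95 rad counter-clockwise (it rises 2 mm on the way, then springs up 1 mm), lifts off anywhere from 1.0 to 1.7 rad, and meets the next threads at 1.85 rad. Breaking it loose takes 0.3 to 0.5 N m: grip firmly (30 N or more) across the diameter
- bowl: white bowl, 190 mm across, 88 mm high, to the left; origin under its middle; leave alone
- spice: spice jar with a white cap, 43 mm across, 100 mm high, to the right; origin under its middle; leave alone
- jam_jar: jam jar with a white lid, 65 mm across, 94 mm high, to the right; origin under its middle; leave alone
- egg_box: egg box, 106 x 155 x 72 mm, near edge to the left; origin under its middle; leave alone
- teaspoon: teaspoon 130 mm long lying near the front edge; origin under its middle; leave alone
Not all that is in view belongs to the job. What is meant by the lid is not pink, purple or yellow, and is the larger of those in its own colour.

How it is judged:
By the outcome, as a careful person would: the job done as asked, in the order asked, and still so for the second after the job is handed in, while the arm keeps its last pose, push and grip.
It also fails if it takes over 72 s, if anything falls off the work surface, if the arm or the gripper's body presses on something with over 40 N, if the wrist force passes 120 N, or if a joint passes its speed limit or range.

## Working session

There is one attempt and no reset: what is moved stays moved. The work goes in short steps, Python scripts to look and compute and a tool call to move; the robot and the scene stay as the last step left them, time stands still between calls to the robot, and variables do not carry over. Pictures are saved under pics/ and viewed, at most 10 in all, crops included, and the job is handed in when it is done.

Besides the shell and the picture viewer there is one more tool, called after "Request:" as a command line: name --argument value ..., lists and objects as JSON in quotes. step_arm: Moves the arm, as the interface text tells. Its arguments: {"type":"object","properties":{"deltas":{"type":"array","items":{"type":"array","items":{"type":"array","items":{"type":"number"}}}},"newtons":{"type":"number"}},"required":["deltas"]}

```bash
mkdir -p pics; cat > h.py <<'E'
import numpy as np, cv2
from workcell import r
def cam(n):
    p=r.camera_params(n);K=np.array([[p['fx'],0,p['cx']],[0,p['fy'],p['cy']],[0,0,1.]]);D=np.array(p['distortion'],float)
    if 'xyz' in p: return K,D,np.array(p['rotation'],float).reshape(3,3),np.array(p['xyz'],float)
    s=r.get_state();T=np.array(p['tool_from_camera']);R=np.array(s['tool_rot']).reshape(3,3)
    return K,D,R@T[:3,:3],R@T[:3,3]+np.array(s['tcp_pos'])
def rays(c,uv):
    K,D,R,t=c;q=cv2.undistortPoints(np.array(uv,float).reshape(-1,1,2),K,D).reshape(-1,2)
    return np.c_[q,np.ones(len(q))]@R.T
def onz(c,uv,z):
    d=rays(c,uv);return c[3]+d*((z-c[3][2])/d[:,2])[:,None]
E
python3 - <<'E'
from h import *
for n in('top','side'):
    c=cam(n);im,d=r.get_image(n);cv2.imwrite(f'pics/{n}0.png',im);np.save(n+'0.npy',d);print(n,c[3],c[2].round(2).tolist(),c[0][0,0])
E
```

```text
top [ 362.47036764   35.17919637 1560.0006178 ] [[-0.0, -0.99, 0.13], [-1.0, 0.0, -0.0], [0.0, -0.13, -0.99]] 516.9652378776703
side [  97.52835762 -892.39332919  633.01617732] [[0.9, -0.22, 0.38], [-0.44, -0.41, 0.8], [-0.02, -0.89, -0.46]] 393.43815322554354
```

View pics/top0.png

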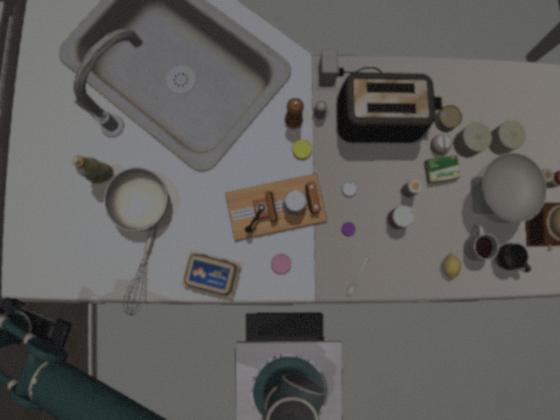

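View pics/side0.png

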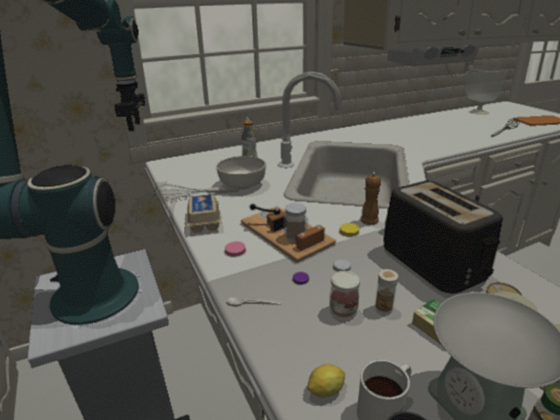

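Top view: the tool clamp spans (228,207)–(325,207), the fixed jaw is at (313,197), the sliding jaw at (271,207) and the lever ball at about (250,230). There are five lid candidates:
- pink (281,264)
- purple (348,229)
- yellow (303,149)
- small white/grey loose one (349,189)
- white/grey one on the jar (295,202)

The one on the jar fits: it isn't an excluded colour, and it is larger than the loose one in the same colour. I'll confirm that in a crop and measure.

```bash
python3 - <<'E'
from h import *
im=cv2.imread('pics/top0.png');d=np.load('top0.npy')
g=np.clip(im[165:250,215:365].astype(float)*1.8,0,255).astype(np.uint8)
cv2.imwrite('pics/crop0.png',cv2.resize(g,None,fx=5.2,fy=5.2,interpolation=cv2.INTER_CUBIC))
c=cam('top')
# height map
v,u=np.mgrid[0:420,0:560];uv=np.c_[u.ravel(),v.ravel()]
P=(c[3]+rays(c,uv)*d.reshape(-1,1)).reshape(420,560,3);np.save('P.npy',P)
np.set_printoptions(suppress=True,precision=0,linewidth=260)
print(P[180:242:2,224:330:3,2].astype(int))
E
```

```text
[[ 3 -4 -3 ... -2  0 -4]
 [ 2  2  0 ...  2  0 -2]
 [ 0  0  1 ...  1  5  1]
 ...
 [ 1 -3  0 ...  1  0 -3]
 [ 5 -5 -5 ...  3  8  2]
 [-6  1  0 ... -3  2 -3]]
```

View pics/crop0.png

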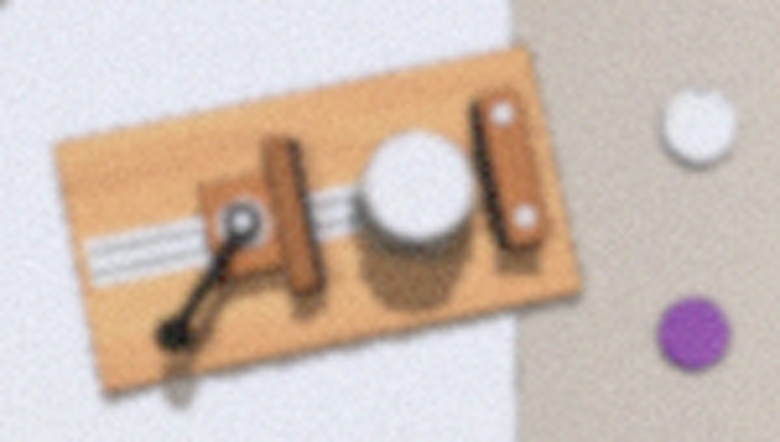

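The crop confirms it: the lid on the jar (crop 417,187, about 112 px wide) is larger than the loose white one (699,126, about 75 px). Next is the clamp pose from the board corners.

```bash
python3 - <<'E'
from h import *
np.set_printoptions(suppress=True,precision=2)
c=cam('top');f=lambda a:np.array(a,float)/5.2+[215-.4,165-.4]
q=onz(c,f([(55,145),(525,45),(582,293),(108,392)]),18)
print(q,q.mean(0)); 
for a,b in((1,0),(2,3)):
    e=(q[a]-q[b]);print(np.linalg.norm(e),np.degrees(np.arctan2(e[0],-e[1])))
for a,b in((3,0),(2,1)):
    e=(q[a]-q[b]);print(np.linalg.norm(e))
print('lid',onz(c,f([(417,187)]),116),'ball',onz(c,f([(174,333)]),76),'hinge',onz(c,f([(240,222)]),76))
s=r.get_state();print(s['tool_rot'],s['tcp_pos'],s['time_s'],r.camera_params('wrist')['tool_from_camera'])
E
```

```text
[[ 597.72  188.7    18.  ]
 [ 655.78  -85.19   18.  ]
 [ 510.23 -116.19   18.  ]
 [ 454.15  157.03   18.  ]] [554.47  36.09  18.  ]
279.9771838602453 11.968118342850222
278.9120740851642 11.598343350781132
147.0211373429993
148.81619969079702
lid [[558.97 -17.76 116.  ]] ball [[483.33 115.98  76.  ]] hinge [[545.12  79.4   76.  ]]
[[-0.94  0.34 -0.  ]
 [ 0.34  0.94 -0.  ]
 [ 0.   -0.   -1.  ]] [227.97 634.81 301.55] 0.1 [[  0.    -0.96  -0.27  69.01]
 [  1.     0.     0.    -0.35]
 [ -0.    -0.27   0.96 -82.63]
 [  0.     0.     0.     1.  ]]
```

Request:
step_arm --deltas '[[[0, 0, 0, 0, 0, 0, 6.5], [0, 0, 0, 0, 0, 0, 6.5], [0, 0, 0, 0, 0, 0, 6.5], [0, 0, 0, 0, 0, 0, 6.5], [0, 0, 0, 0, 0, 0, 6.5], [0, 0, 0, 0, 0, 0, 6.5], [0, 0, 0, 0, 0, 0, 6.5], [0, 0, 0, 0, 0, 0, 6.5], [0, 0, 0, 0, 0, 0, 6.3], [0, 0, 0, 0, 0, 0, 0]]]' --newtons 20

```text
time_s: 0.93
tcp_pos: [228.0, 635.0, 302.0]
tool_rot: [[-0.204, 0.979, -0.0], [0.979, 0.204, -0.001], [-0.001, -0.001, -1.0]]
wrist_force: [0.6, 0.4, -0.1]
finger_gap: 23.9
finger_force: 0.0
```

Request:
step_arm --deltas '[[[0, -2.0, 0.7, 0, 0, 0, 0], [0, -3.0, 1.1, 0, 0, 0, 0], [0, -3.2, 1.2, 0, 0, 0, 0], [0, -3.2, 1.2, 0, 0, 0, 0], [0, -3.2, 1.2, 0, 0, 0, 0], [0, -3.2, 1.2, 0, 0, 0, 0], [0, -3.2, 1.2, 0, 0, 0, 0], [0, -3.2, 1.2, 0, 0, 0, 0], [0, -3.2, 1.2, 0, 0, 0, 0], [0, -3.2, 1.2, 0, 0, 0, 0], [0, -3.2, 1.2, 0, 0, 0, 0], [0, -3.2, 1.2, 0, 0, 0, 0], [0, -3.2, 1.2, 0, 0, 0, 0], [0, -3.2, 1.2, 0, 0, 0, 0], [0, -3.2, 1.2, 0, 0, 0, 0], [0, -3.2, 1.2, 0, 0, 0, 0], [0, -3.0, 1.0, 0, 0, 0, 0], [0, -2.0, 0.65, 0, 0, 0, 0], [0, 0, 0, 0, 0, 0, 0], [0, 0, 0, 0, 0, 0, 0]]]'

```text
time_s: 2.6
tcp_pos: [539.8, 140.2, 302.3]
tool_rot: [[-0.207, 0.978, -0.001], [0.978, 0.207, 0.0], [0.0, -0.001, -1.0]]
wrist_force: [0.4, 0.5, 0.4]
finger_gap: 0.6
finger_force: 0.0
```

```bash
python3 - <<'E'
from h import *
s=r.get_state();print(s)
im,d=r.get_image('wrist');cv2.imwrite('pics/w0.png',np.clip(im*1.6,0,255).astype(np.uint8));np.save('w0.npy',d)
E
```

```text
{'time_s': 2.6, 'joint_positions': array([2.09177658e-01, 4.33360924e-02, 1.85731283e+00, 4.83010554e-04,
       1.24182240e+00, 8.48681017e-04]), 'qd': array([ 0.03729247, -0.00907235,  0.00986385,  0.0086037 ,  0.00292255,
        0.01469927]), 'joint_efforts': array([ -1.10233303, -37.58322001, -35.64360738,  -0.09291914,
        -0.04485869,  -0.08273079]), 'tcp_pos': array([539.81930169, 140.17836999, 302.32671029]), 'tool_rot': array([[-2.06672208e-01,  9.78409775e-01, -9.54396060e-04],
       [ 9.78410134e-01,  2.06672542e-01,  2.64692906e-04],
       [ 4.56225586e-04, -8.79086110e-04, -9.99999510e-01]]), 'wrist_force': array([0.38379909, 0.54612842, 0.35107103]), 'moment': array([-0.0575413 ,  0.03531872,  0.02639562]), 'finger_force': 0.0, 'finger_gap': 0.5622188080119188}
```

View pics/w0.png

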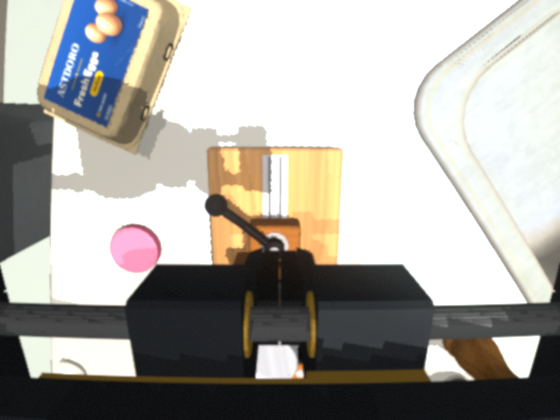

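The wrist view shows the lever ball at (216,205), the hinge at (277,242), the board's rear corners at (208,150) and (341,148), and the jaw back at about y=220.

```bash
cat >> h.py <<'E'
C0=np.array([554.5,36.1]);TH=np.radians(11.8)
RC=np.array([[np.cos(TH),-np.sin(TH)],[np.sin(TH),np.cos(TH)]])
def cl(p): return (np.atleast_2d(p)[:,:2]-C0)@RC
E
python3 - <<'E'
from h import *
np.set_printoptions(suppress=True,precision=1)
c=cam('wrist')
for n,uv,z in(('board',[(208,150),(341,148)],18),('ball',[(216,205)],76),('hinge',[(277,242)],76),('jawback top',[(252,220),(299,219)],51)):
    p=onz(c,uv,z);print(n,p,cl(p))
d=np.load('w0.npy')
for u,v in((216,205),(277,242),(246,222),(262,225),(290,225),(230,170)):
    k=np.median(d[v-1:v+2,u-1:u+2]);print(u,v,(c[3]+rays(c,[(u,v)])*k),)
t=cam('top');f=lambda a:np.array(a,float)/5.2+[215-.4,165-.4]
print('face',cl(onz(t,f([(295,139),(322,290)]),63)),'fixed',cl(onz(t,f([(475,100),(502,248)]),63)))
E
```

```text
board [[456.3 159.4  18. ]
 [597.3 191.6  18. ]] [[-70.9 140.8]
 [ 73.7 143.5]]
ball [[482.8 117.3  76. ]] [[-53.6  94.1]]
hinge [[547.6  92.6  76. ]] [[ 4.8 56.7]]
jawback top [[518.8 101.7  51. ]
 [566.5 113.   51. ]] [[-21.5  71.5]
 [ 27.5  72.8]]
216 205 [[484.2 120.3  86.2]]
277 242 [[548.2  89.2  67. ]]
246 222 [[513.7 104.   68.3]]
262 225 [[530.1  97.8  48.8]]
290 225 [[558.9 104.1  49.3]]
230 170 [[483.7 142.9  18.4]]
face [[ 41.    4.4]
 [-45.7   7.3]] fixed [[ 41.7 -99.6]
 [-43.6 -96.4]]
```

Request:
step_arm --deltas '[[[0, 0, 0, 2.5, 0, 0, -0.5], [0, 0, 0, 3.0, 0, 0, 0], [0, 0, 0, 3.0, 0, 0, 0], [0, 0, 0, 3.0, 0, 0, 0], [0, 0, 0, 3.0, 0, 0, 0], [0, 0, 0, 3.0, 0, 0, 0], [0, 0, 0, 2.2, 0, 0, 0], [0, 0, 0, 1.0, 0, 0, 0], [0, 0, 0, 0, 0, 0, 0], [0, 0, 0, 0, 0, 0, 0]]]'

```text
time_s: 3.48
tcp_pos: [539.4, 141.9, 95.9]
tool_rot: [[-0.217, 0.976, -0.001], [0.976, 0.217, 0.0], [0.0, -0.0, -1.0]]
wrist_force: [0.2, -0.2, -0.0]
finger_gap: 0.7
finger_force: 0.0
```

Request:
step_arm --deltas '[[[0, -0.6, 0, 0, 0, 0, 0], [0, -0.6, 0, 0, 0, 0, 0], [0, -0.6, 0, 0, 0, 0, 0], [0, -0.4, 0, 0, 0, 0, 0], [0, -0.3, 0, 0, 0, 0, 0], [0, -0.3, 0, 0, 0, 0, 0], [0, -0.3, 0, 0, 0, 0, 0], [0, -0.3, 0, 0, 0, 0, 0], [0, -0.3, 0, 0, 0, 0, 0], [0, -0.3, 0, 0, 0, 0, 0], [0, -0.3, 0, 0, 0, 0, 0], [0, -0.3, 0, 0, 0, 0, 0]]]'

```text
time_s: 4.48
tcp_pos: [549.6, 96.1, 95.8]
tool_rot: [[-0.216, 0.976, -0.0], [0.976, 0.216, 0.0], [0.0, -0.0, -1.0]]
wrist_force: [-1.5, 3.1, 1.9]
finger_gap: 0.3
finger_force: 1.7
```

Request:
step_arm --deltas '[[[0, -0.3, 0, 0, 0, 0, 0], [0, -0.3, 0, 0, 0, 0, 0], [0, -0.3, 0, 0, 0, 0, 0], [0, -0.3, 0, 0, 0, 0, 0], [0, -0.3, 0, 0, 0, 0, 0], [0, -0.2, 0, 0, 0, 0, 0], [0, 0, 0, 0, 0, 0, 0]]]'

```text
time_s: 5.07
tcp_pos: [553.3, 79.0, 95.6]
tool_rot: [[-0.215, 0.977, -0.0], [0.977, 0.215, -0.0], [-0.0, -0.0, -1.0]]
wrist_force: [-0.4, 1.5, 2.1]
finger_gap: 0.7
finger_force: 1.1
```

Request:
step_arm --deltas '[[[0, -0.15, 0, 0, 0, 0, 0], [0, -0.15, 0, 0, 0, 0, 0], [0, 0, 0, 0, 0, 0, 0]]]'

```text
time_s: 5.32
tcp_pos: [553.8, 76.4, 95.6]
tool_rot: [[-0.216, 0.977, -0.0], [0.977, 0.216, -0.0], [-0.0, -0.0, -1.0]]
wrist_force: [-1.5, 3.1, 2.2]
finger_gap: 0.6
finger_force: 1.5
```

Request:
step_arm --deltas '[[[0, -0.15, 0, 0, 0, 0, 0], [0, -0.1, 0, 0, 0, 0, 0], [0, 0, 0, 0, 0, 0, 0]]]'

```text
time_s: 5.57
tcp_pos: [554.3, 74.1, 95.6]
tool_rot: [[-0.215, 0.977, -0.0], [0.977, 0.215, 0.0], [0.0, -0.0, -1.0]]
wrist_force: [-2.3, 3.9, 2.8]
finger_gap: 0.4
finger_force: 2.1
```

Request:
step_arm --deltas '[[[0, -0.1, 0, 0, 0, 0, 0], [0, -0.1, 0, 0, 0, 0, 0], [0, 0, 0, 0, 0, 0, 0]]]'

```text
time_s: 5.82
tcp_pos: [554.4, 73.8, 95.7]
tool_rot: [[-0.214, 0.977, -0.001], [0.977, 0.214, 0.003], [0.003, -0.0, -1.0]]
wrist_force: [-4.6, 10.6, 3.4]
finger_gap: 0.4
finger_force: 5.8
```

Request:
step_arm --deltas '[[[0, -0.1, 0, 0, 0, 0, 0], [0, -0.1, 0, 0, 0, 0, 0], [0, 0, 0, 0, 0, 0, 0]]]'

```text
time_s: 6.07
tcp_pos: [554.5, 73.5, 95.7]
tool_rot: [[-0.213, 0.977, -0.002], [0.977, 0.213, 0.006], [0.006, -0.0, -1.0]]
wrist_force: [-5.0, 17.9, 4.6]
finger_gap: -0.0
finger_force: 9.4
```

Request:
step_arm --deltas '[[[0, -0.05, 0, 0, 0, 0, 0], [0, 0, 0, 0, 0, 0, 0], [0, 0, 0, 0, 0, 0, 0]]]'

```text
time_s: 6.32
tcp_pos: [554.5, 73.4, 95.7]
tool_rot: [[-0.213, 0.977, -0.002], [0.977, 0.213, 0.006], [0.006, -0.001, -1.0]]
wrist_force: [-4.6, 19.6, 3.6]
finger_gap: 0.3
finger_force: 10.2
```

```bash
python3 - <<'E'
from h import *
im,d=r.get_image('top')
g=np.clip(im[165:250,215:365].astype(float)*1.8,0,255).astype(np.uint8)
cv2.imwrite('pics/crop1.png',cv2.resize(g,None,fx=5.2,fy=5.2,interpolation=cv2.INTER_CUBIC))
E
```

```text
(no output)
```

View pics/crop1.png

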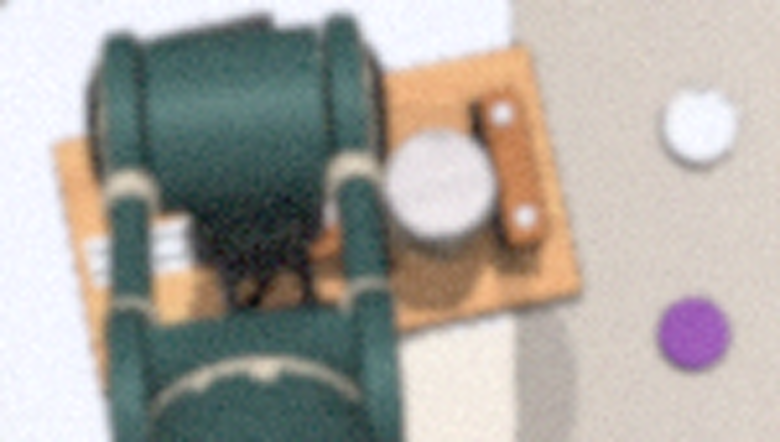

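Request:
step_arm --deltas '[[[0, -0.08, 0, 0, 0, 0, 0], [0, 0, 0, 0, 0, 0, 0], [0, 0, 0, 0, 0, 0, 0], [0, 0, 0, 0, 0, 0, 0]]]'

```text
time_s: 6.7
tcp_pos: [554.5, 73.4, 95.7]
tool_rot: [[-0.213, 0.977, -0.002], [0.977, 0.213, 0.007], [0.008, -0.001, -1.0]]
wrist_force: [-5.4, 23.4, 5.0]
finger_gap: 0.8
finger_force: 11.6
```

```bash
python3 - <<'E'
from h import *
np.set_printoptions(suppress=True,precision=1)
# side view of jar/jaws
im,d=r.get_image('side')
g=np.clip(im[180:270,230:350].astype(float)*1.7,0,255).astype(np.uint8)
cv2.imwrite('pics/side1.png',cv2.resize(g,None,fx=6.5,fy=6.5,interpolation=cv2.INTER_CUBIC))
E
```

```text
(no output)
```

View pics/side1.png

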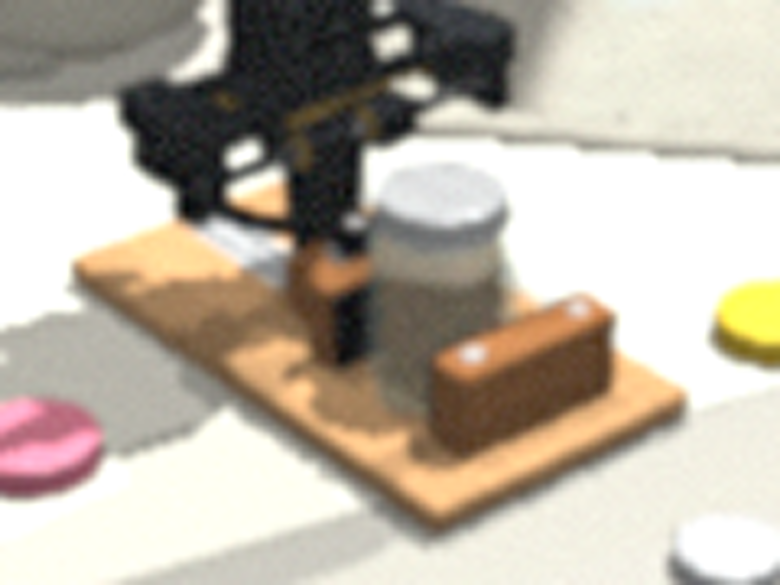

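Request:
step_arm --deltas '[[[0, 0.5, 0, 0, 0, 0, 0], [0, 1.0, 0, 0, 0, 0, 0], [0, 1.5, 0, 0, 0, 0, 0], [0, 1.0, 0, -1.0, 0, 0, 0], [0, 0.5, 0, -3.0, 0, 0, 0], [0, 1.0, 0, -3.5, 0, 0, 0], [0, 0.5, 0, -3.5, 0, 0, 0], [4, 0.5, 0, -3.5, 0, 0, 0], [4, 0, 0, -2.5, 0, 0, 0], [4, 0, 0, -1.0, 0, 0, 0], [4, 0, 0, 0, 0, 0, 0], [4, 0, 0, 0, 0, 0, 0]]]'

```text
time_s: 7.75
tcp_pos: [541.5, 132.2, 275.5]
tool_rot: [[-0.215, 0.977, 0.0], [0.977, 0.215, -0.0], [-0.001, 0.0, -1.0]]
wrist_force: [-0.5, 0.3, -0.7]
finger_gap: 31.8
finger_force: 0.0
```

```bash
python3 - <<'E'
from h import *
s=r.get_state();print(s['tcp_pos'],s['joint_positions'],s['wrist_force'])
im,d=r.get_image('wrist');cv2.imwrite('pics/w1.png',np.clip(im*1.6,0,255).astype(np.uint8));np.save('w1.npy',d)
E
```

```text
[541.49149022 132.1579651  275.48365173] [ 1.94959936e-01  6.12512156e-02  1.88910153e+00 -5.74333756e-04
  1.19084023e+00 -2.18922947e-02] [-0.46685025  0.3373664  -0.67531898]
```

View pics/w1.png

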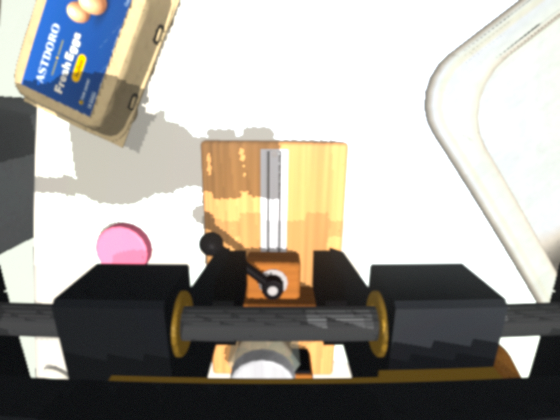

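The wrist view after the push shows the ball at (210,244), the hinge knob at (272,286), and the jaw's back top edge at y≈250.

```bash
sed -i 's/C0=.*/C0=np.array([555.5,36.]);TH=np.radians(12.5)/' h.py; python3 - <<'E'
from h import *
np.set_printoptions(suppress=True,precision=1)
c=cam('wrist')
for n,uv,z in(('board',[(203,142),(346,142)],18),('ball',[(210,244)],76),('hinge',[(272,286)],70),('hinge76',[(272,286)],76),('jawback top',[(246,251),(300,251)],51)):
    p=onz(c,uv,z);print(n,p.tolist(),cl(p))
d=np.load('w1.npy')
for u,v in((210,244),(272,286),(240,265),(260,255)):
    k=np.median(d[v-1:v+2,u-1:u+2]);print(u,v,(c[3]+rays(c,[(u,v)])*k),)
E
```

```text
board [[456.2847783141599, 159.95941820846014, 18.0], [595.6610482717143, 190.74101920247264, 18.0]] [[-70.  142.5]
 [ 72.7 142.4]]
ball [[488.61150000652646, 78.93710786863029, 76.0]] [[-56.   56.4]]
hinge [[552.2962355476611, 46.97778503669895, 70.0]] [[-0.8 11.4]]
hinge76 [[551.7487657354247, 50.16659761222988, 76.0]] [[-0.6 14.6]]
jawback top [[521.0841619542518, 68.70424340405239, 51.0], [572.8314320844439, 80.20211518060688, 51.0]] [[-26.5  39.4]
 [ 26.5  39.4]]
210 244 [[489.7  82.6  84.5]]
272 286 [[552.6  45.4  67.1]]
240 265 [[522.7 137.2 227.2]]
260 255 [[535.9  59.7  32.8]]
```

Request:
step_arm --deltas '[[[5, 0, 0, 0, 0, 0, -7], [5, 0, 0, 0, 0, 0, -7], [5, 0, 0, 0, 0, 0, -7], [5, 0, 0, 0, 0, 0, -7], [5, 0, 0, 0, 0, 0, -7], [5, 0, 0, 0, 0, 0, -7], [5, 0, 0, 0, 0, 0, -7], [5, 0.6, -2.2, 1.0, 0, 0, 0], [5, 0.8, -3.0, 2.0, 0, 0, 0], [5, 0.7, -2.0, 2.0, 0, 0, 0], [5, 0, 0, 0, 0, 0, 0], [5, 0, 0, 0, 0, 0, 0]]]'

```text
time_s: 8.8
tcp_pos: [485.9, 78.4, 221.9]
tool_rot: [[-0.878, 0.48, -0.007], [0.48, 0.878, -0.001], [0.006, -0.004, -1.0]]
wrist_force: [-0.0, 1.0, -0.5]
finger_gap: 50.4
finger_force: 0.0
```

Request:
step_arm --deltas '[[[5, -0.2, 0.15, 1.5, 0, 0, 0], [5, 0, 0, 2.5, 0, 0, 0], [5, 0, 0, 2.5, 0, 0, 0], [5, 0, 0, 2.0, 0, 0, 0], [5, 0, 0, 1.4, 0, 0, 0], [5, 0, 0, 0, 0, 0, 0], [5, 0, 0, 0, 0, 0, 0]]]'

```text
time_s: 9.38
tcp_pos: [491.7, 80.1, 126.3]
tool_rot: [[-0.879, 0.478, -0.001], [0.478, 0.879, 0.0], [0.001, -0.001, -1.0]]
wrist_force: [-0.4, 0.1, 0.5]
finger_gap: 50.0
finger_force: 0.0
```

Request:
step_arm --deltas '[[[1.5, 0, 0, 0, 0, 0, 0], [1.5, 0, 0, 0, 0, 0, 0], [1.5, 0, 0, 0, 0, 0, 0], [1.5, 0, 0, 0, 0, 0, 0], [1.5, 0, 0, 0, 0, 0, 0], [1.5, 0, 0, 0, 0, 0, 0]]]' --newtons 15

```text
time_s: 9.88
tcp_pos: [491.7, 79.4, 127.6]
tool_rot: [[-0.878, 0.478, 0.001], [0.478, 0.878, -0.0], [-0.001, 0.0, -1.0]]
wrist_force: [0.3, -1.8, 4.2]
finger_gap: 20.5
finger_force: 15.0
```

Request:
step_arm --deltas '[[[3.5, 0, 0, 0, 0, 0, 0], [3.5, 0, 0, 0, 0, 0, 0], [3.5, 0.2, 0, 0.3, 0, 0, 0], [3.5, 0.1, 0, 0.3, 0, 0, 0], [3.5, 0, 0, 0, 0, 0, 0], [1.5, 0, 0, 0, 0, 0, 0], [1.5, 0, 0, 0, 0, 0, 0], [1.5, 0, 0, 0, 0, 0, 0], [1.5, 0, 0, 0, 0, 0, 0], [1.5, 0, 0, 0, 0, 0, 0]]]' --newtons 20

```text
time_s: 10.72
tcp_pos: [488.5, 81.1, 120.6]
tool_rot: [[-0.878, 0.478, -0.0], [0.478, 0.878, 0.0], [0.0, -0.0, -1.0]]
wrist_force: [-0.6, 0.7, 0.3]
finger_gap: 19.6
finger_force: 19.9
```

Request:
step_arm --deltas '[[[1.5, -0.01, 0.26, 0, 0, 0, 2], [1.5, -0.03, 0.65, 0, 0, 0, 5], [1.5, -0.03, 0.65, 0, 0, 0, 5], [1.5, -0.03, 0.65, 0, 0, 0, 5], [1.5, -0.03, 0.65, 0, 0, 0, 5], [1.5, -0.03, 0.65, 0, 0, 0, 5], [1.5, -0.03, 0.65, 0, 0, 0, 5], [1.5, 0, 0, 0, 0, 0, 0]]]'

```text
time_s: 11.38
tcp_pos: [518.8, 110.3, 120.7]
tool_rot: [[-0.49, 0.872, 0.002], [0.872, 0.49, -0.0], [-0.001, 0.001, -1.0]]
wrist_force: [3.2, -0.6, -2.9]
finger_gap: 20.0
finger_force: 20.0
```

```bash
cat > l.py <<'E'
from h import *
s=r.get_state();p=cl(s['tcp_pos'])[0];R=s['tool_rot']
print('clamp',p,'R',np.hypot(p[0],p[1]-7.5),'phi',np.degrees(np.arctan2(-p[0],p[1]-7.5)),'tool',np.degrees(np.arctan2(R[1,0],R[0,0]))-102.5,'F',s['wrist_force'],s['moment'],s['finger_gap'],s['tcp_pos'][2])
E
python3 l.py
```

```text
clamp [-19.7807026   80.50010071] R 75.63260473506094 phi 15.16126461985566 tool 16.860982140549268 F [ 3.22820546 -0.55662037 -2.93321783] [-0.16520866 -0.55730297  0.08330187] 19.99672704947034 120.74205916971906
```

Request:
step_arm --deltas '[[[1.5, -0.03, 0.65, 0, 0, 0, 5], [1.5, -0.03, 0.65, 0, 0, 0, 5], [1.5, -0.03, 0.65, 0, 0, 0, 5], [1.5, -0.03, 0.65, 0, 0, 0, 5], [1.5, -0.03, 0.65, 0, 0, 0, 5], [1.5, -0.03, 0.65, 0, 0, 0, 5], [1.5, -0.03, 0.65, 0, 0, 0, 5], [1.5, -0.03, 0.65, 0, 0, 0, 5], [1.5, 0, 0, 0, 0, 0, 0]]]'

```text
time_s: 12.13
tcp_pos: [569.0, 118.1, 120.8]
tool_rot: [[0.183, 0.983, 0.002], [0.983, -0.183, -0.0], [-0.0, 0.002, -1.0]]
wrist_force: [4.3, -2.2, -2.8]
finger_gap: 20.0
finger_force: 20.0
```

```bash
python3 l.py
```

```text
clamp [30.9710573  77.18209053] R 76.25483677373036 phi -23.963339882337028 tool -23.023101243096406 F [ 4.34383696 -2.20675375 -2.84863581] [-0.38762993 -0.50738132  0.24774516] 19.968439129174833 120.8238254915148
```

Request:
step_arm --deltas '[[[1.5, -0.03, 0.52, 0, 0, 0, 4], [1.5, -0.03, 0.52, 0, 0, 0, 4], [1.5, 0, 0, 0, 0, 0, 0]]]'

```text
time_s: 12.38
tcp_pos: [578.4, 115.4, 120.8]
tool_rot: [[0.316, 0.949, 0.001], [0.949, -0.316, 0.0], [0.0, 0.001, -1.0]]
wrist_force: [2.5, -0.7, -0.7]
finger_gap: 20.1
finger_force: 19.9
```

```bash
python3 l.py
```

```text
clamp [39.56228009 72.60459026] R 76.18255495310144 phi -31.28590641163197 tool -30.928808715469273 F [ 2.51452194 -0.6606784  -0.66885846] [-0.20323808 -0.39140347  0.19518993] 20.117733941783644 120.83870965972
```

Request:
step_arm --deltas '[[[1.5, -0.01, 0.26, 0, 0, 0, 2], [1.5, -0.01, 0.26, 0, 0, 0, 2], [1.5, 0, 0, 0, 0, 0, 0]]]'

```text
time_s: 12.63
tcp_pos: [581.5, 114.0, 120.6]
tool_rot: [[0.381, 0.925, -0.003], [0.925, -0.381, 0.001], [-0.0, -0.003, -1.0]]
wrist_force: [-3.3, 0.7, 2.1]
finger_gap: 20.1
finger_force: 19.6
```

```bash
python3 l.py
```

```text
clamp [42.25850915 70.51540011] R 75.87306667182888 phi -33.846044713378696 tool -34.87180601810462 F [-3.2889351   0.73748485  2.06493242] [0.07075624 0.59073433 0.16331341] 20.115552598110632 120.63943418899461
```

Request:
step_arm --deltas '[[[1.5, 0, 0.25, 0, 0, 0, 0], [1.5, 0, 0.2, 0, 0, 0, 0], [1.5, 0, 0, 0, 0, 0, 0]]]'

```text
time_s: 12.88
tcp_pos: [582.4, 113.6, 120.2]
tool_rot: [[0.381, 0.925, -0.01], [0.925, -0.381, 0.002], [-0.002, -0.011, -1.0]]
wrist_force: [-12.8, 7.3, 10.4]
finger_gap: 19.9
finger_force: 19.0
```

```bash
python3 l.py
```

```text
clamp [43.0476947 69.9631695] R 75.86007884313966 phi -34.57341631886048 tool -34.881318562253924 F [-12.75551459   7.30215618  10.36413037] [0.96225101 2.14546633 0.04991376] 19.8828813116417 120.1885123964166
```

Request:
step_arm --deltas '[[[3.5, 0, 0, 0, 0, 0, 0], [3.5, 0, -0.3, 0, 0, 0, 0], [4.5, 0, 0, 0, 0, 0, 0], [6, 0, 0, -2.0, 0, 0, 0], [8.5, 0, 0, -3.5, 0, 0, 0], [8.5, 0, 0, -3.5, 0, 0, 0], [8.5, 0, 0, -3.0, 0, 0, 0], [8.5, 0, 0, -1.0, 0, 0, 0], [8.5, 0, 0, 0, 0, 0, 0], [8.5, 0, 0, 0, 0, 0, 0]]]'

```text
time_s: 13.72
tcp_pos: [584.2, 113.0, 250.5]
tool_rot: [[0.383, 0.924, 0.001], [0.924, -0.383, 0.0], [0.0, 0.001, -1.0]]
wrist_force: [0.1, -0.5, -1.1]
finger_gap: 84.0
finger_force: 0.0
```

```bash
python3 - <<'E'
from h import *
np.set_printoptions(suppress=True,precision=2)
s=r.get_state();print(s['tcp_pos'],s['joint_positions'],s['wrist_force'])
out=[]
W=[]
for n,(u0,u1,v0,v1) in(('top',(250,330,170,240)),('side',(270,325,190,235))):
    im,d=r.get_image(n);W.append(np.clip(im[v0:v1,u0:u1].astype(float)*1.7,0,255).astype(np.uint8))
    h=cv2.cvtColor(im,cv2.COLOR_BGR2HSV)[v0:v1,u0:u1]
    m=((h[...,1]<45)&(h[...,2]>110)).astype(np.uint8)
    k,l,st,ce=cv2.connectedComponentsWithStats(m)
    print(n,[(st[i].tolist(),ce[i]+[u0,v0]) for i in range(1,k) if st[i][4]>30])
W=[cv2.resize(w,(390,340),interpolation=cv2.INTER_CUBIC) for w in W]
cv2.imwrite('pics/c2.png',np.hstack(W))
E
```

```text
[584.2  112.97 250.55] [ 0.15  0.15  1.84 -0.    1.15  0.54] [ 0.08 -0.51 -1.14]
top [([20, 0, 60, 70, 878], array([310.03, 187.81])), ([38, 20, 22, 20, 320], array([298.8 , 199.63])), ([29, 56, 36, 14, 372], array([298.5, 234. ]))]
side [([0, 0, 55, 38, 1231], array([301.54, 204.35]))]
```

View pics/c2.png

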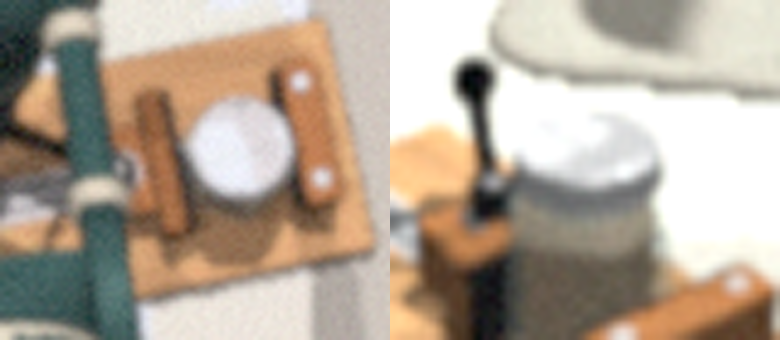

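The lever is swung over to its stop and the jar stands between both jaws. The lid centre is at top px (299,200) and side px (298,210).

```bash
python3 - <<'E'
from h import *
np.set_printoptions(suppress=True,precision=2)
for n,uv in(('top',[(298.8,199.6),(299.3,200)]),('side',[(297.6,209.5)])):
    p=onz(cam(n),uv,116);print(n,p,cl(p))
q=RC@np.array([0,-66.5])+C0;print('nominal x=0',q, 'axis x',RC[:,0])
E
```

```text
top [[561.67 -29.1  116.  ]
 [560.52 -30.5  116.  ]] [[ -8.07 -64.89]
 [ -9.49 -66.01]]
side [[560.21 -32.65 116.  ]] [[-10.26 -68.04]]
nominal x=0 [569.89 -28.92] axis x [0.98 0.22]
```

Request:
step_arm --deltas '[[[8.6, -1.5, 0.3, 0, 0, 0, 0], [8.6, -2.5, 0.6, 0, 0, 0, 0], [8.6, -2.7, 0.7, 0, 0, 0, 0], [8.6, -2.7, 0.7, 0, 0, 0, 0], [8.6, -2.5, 0.6, 0, 0, 0, 0], [8.6, -1.5, 0.4, 0, 0, 0, 0], [8.6, -0.76, 0.1, 0, 0, 0, 0], [8.6, 0, 0, 0, 0, 0, 0], [8.6, 0, 0, 0, 0, 0, 0]]]'

```text
time_s: 14.57
tcp_pos: [560.5, -31.0, 249.6]
tool_rot: [[0.385, 0.923, -0.002], [0.923, -0.385, 0.001], [-0.0, -0.002, -1.0]]
wrist_force: [0.5, 0.5, 0.3]
finger_gap: 86.0
finger_force: 0.0
```

```bash
python3 - <<'E'
from h import *
np.set_printoptions(suppress=True,precision=1)
c=cam('wrist');im,d=r.get_image('wrist')
v,u=np.mgrid[0:420,0:560];P=c[3]+rays(c,np.c_[u.ravel(),v.ravel()])*d.reshape(-1,1)
m=(d.ravel()>0)&(abs(P[:,2]-116)<6)&(np.hypot(P[:,0]-561,P[:,1]+31)<45)
q=P[m];print(m.sum(),q.mean(0) if m.any() else'',np.median(q[:,2]))
s=r.get_state();R=s['tool_rot'];t=(q-s['tcp_pos'])@R;print('tool xy pct',np.percentile(t,[1,10,50,90,99],axis=0))
uu=u.ravel()[m];vv=v.ravel()[m];print(uu.min(),uu.max(),vv.min(),vv.max())
E
```

```text
5844 [562.4 -28.9 116.6] 116.68627967761462
tool xy pct [[-26.5 -26.6 131.6]
 [-18.7 -19.3 132.4]
 [  2.4   1.3 133.2]
 [ 22.4  21.3 134.2]
 [ 29.3  28.7 136.5]]
237 324 176 261
```

Request:
step_arm --deltas '[[[8.7, 0.18, 0.1, 1.0, 0, 0, 0], [8.7, 0, 0, 2.0, 0, 0, 0], [8.7, 0, 0, 2.0, 0, 0, 0], [8.7, 0, 0, 1.5, 0, 0, 0], [8.7, 0, 0, 1.2, 0, 0, 0], [8.7, 0, 0, 0.8, 0, 0, 0], [8.7, 0, 0, 0.35, 0, 0, 0], [8.7, 0, 0, 0, 0, 0, 0], [8.7, 0, 0, 0, 0, 0, 0]]]'

```text
time_s: 15.37
tcp_pos: [563.3, -29.2, 162.6]
tool_rot: [[0.383, 0.924, 0.001], [0.924, -0.383, -0.0], [0.0, 0.001, -1.0]]
wrist_force: [0.6, -0.2, -0.8]
finger_gap: 87.3
finger_force: 0.0
```

Request:
step_arm --deltas '[[[7, -0.08, -0.1, 0.15, 0, 0, 0], [5.5, 0, 0, 0, 0, 0, 0], [5.5, 0, 0, 0, 0, 0, 0], [5.5, 0, 0, 0, 0, 0, 0], [5.5, 0, 0, 0, 0, 0, 0], [5.5, 0, 0, 0, 0, 0, 0]]]' --newtons 8

```text
time_s: 15.87
tcp_pos: [561.7, -29.8, 161.2]
tool_rot: [[0.384, 0.923, 0.001], [0.923, -0.384, 0.0], [0.0, 0.0, -1.0]]
wrist_force: [-1.1, 0.9, 2.8]
finger_gap: 60.2
finger_force: 8.0
```

Request:
step_arm --deltas '[[[5.0, 0, 0, 0, 0, 0, 0], [5.0, 0, 0, 0, 0, 0, 0], [5.0, 0, 0, 0, 0, 0, 0], [5.0, 0, 0, 0, 0, 0, 0]]]' --newtons 50

```text
time_s: 16.2
tcp_pos: [561.8, -29.8, 161.1]
tool_rot: [[0.384, 0.924, 0.0], [0.924, -0.384, -0.0], [0.0, 0.0, -1.0]]
wrist_force: [-0.7, -0.2, 4.9]
finger_gap: 59.2
finger_force: 50.0
```

```bash
python3 l.py
```

```text
clamp [ -8.12238707 -65.5604519 ] R 73.51056252870184 phi 173.6562765413948 tool -35.05317534458891 F [-0.68780463 -0.19955075  4.93448239] [-0.06193899  0.33189136 -0.02863792] 59.20234797273193 161.14194657736707
```

Request:
step_arm --deltas '[[[5, 0, 0, 0, 0, 0, -3], [5, 0, 0, -0.02, 0, 0, -4], [5, 0, 0, -0.02, 0, 0, -4], [5, 0, 0, -0.02, 0, 0, -4], [5, 0, 0, 0, 0, 0, 0]]]'

```text
time_s: 16.62
tcp_pos: [562.0, -29.7, 161.5]
tool_rot: [[0.13, 0.992, 0.001], [0.992, -0.13, 0.0], [0.0, 0.001, -1.0]]
wrist_force: [0.9, 0.9, 2.3]
finger_gap: 59.2
finger_force: 50.1
```

```bash
python3 l.py
```

```text
clamp [ -7.8578756 -65.5106404] R 73.43228050932451 phi 173.8571048130384 tool -19.961879775026205 F [0.85117947 0.89085544 2.27962967] [0.01787065 0.00430405 0.05261713] 59.15595053482009 161.52023392736186
```

Request:
step_arm --deltas '[[[5, 0, 0, -0.02, 0, 0, -5], [5, 0, 0, -0.02, 0, 0, -5], [5, 0, 0, -0.02, 0, 0, -5], [5, 0, 0, 0, 0, 0, 0]]]'

```text
time_s: 16.95
tcp_pos: [562.0, -29.6, 162.2]
tool_rot: [[-0.13, 0.991, 0.001], [0.991, 0.13, 0.0], [-0.0, 0.001, -1.0]]
wrist_force: [-0.0, 0.0, 3.2]
finger_gap: 59.0
finger_force: 50.1
```

```bash
python3 l.py
```

```text
clamp [ -7.89132975 -65.46752886] R 73.3930061571999 phi 173.82753662538897 tool -5.023766350414277 F [-0.00449907  0.02219352  3.15565945] [-8.71988291e-05 -1.81022640e-02  6.72732452e-02] 58.96242882590054 162.15281281158929
```

Request:
step_arm --deltas '[[[5, 0, 0, -0.02, 0, 0, -5], [5, 0, 0, -0.02, 0, 0, -5], [5, 0, 0, -0.02, 0, 0, -5], [5, 0, 0, -0.02, 0, 0, -5], [5, 0, 0, -0.02, 0, 0, -5], [5, 0, 0, 0, 0, 0, -5], [5, 0, 0, 0, 0, 0, -5], [5, 0, 0, 0, 0, 0, 0]]]'

```text
time_s: 17.62
tcp_pos: [561.7, -29.7, 163.2]
tool_rot: [[-0.674, 0.738, 0.0], [0.738, 0.674, -0.0], [-0.0, 0.0, -1.0]]
wrist_force: [-0.7, 0.6, 5.3]
finger_gap: 59.0
finger_force: 50.1
```

```bash
python3 l.py
```

```text
clamp [ -8.17245047 -65.48376428] R 73.43989920115806 phi 173.61084686961115 tool 29.908021412568047 F [-0.74004115  0.63764594  5.25980982] [0.09725685 0.16412822 0.03493118] 59.01864030540047 163.23145647275507
```

Request:
step_arm --deltas '[[[5, 0, 0, -0.1, 0, 0, 0], [5, 0, 0, -0.15, 0, 0, 0], [5, 0, 0, -0.15, 0, 0, 0], [5, 0, 0, 0, 0, 0, 0]]]'

```text
time_s: 17.95
tcp_pos: [561.5, -29.9, 166.7]
tool_rot: [[-0.674, 0.739, -0.0], [0.739, 0.674, -0.0], [0.0, -0.0, -1.0]]
wrist_force: [0.8, 0.1, 0.2]
finger_gap: 59.4
finger_force: 50.1
```

Request:
step_arm --deltas '[[[5, 0, 0, -0.2, 0, 0, 0], [5, 0, 0, -0.4, 0, 0, 0], [5, 0, 0, -0.5, 0, 0, 0], [5, 0, 0, -0.5, 0, 0, 0], [5, 0, 0, -0.5, 0, 0, 0], [5, 0, 0, -0.3, 0, 0, 0], [5, 0, 0, -0.1, 0, 0, 0], [5, 0, 0, 0, 0, 0, 0], [5, 0, 0, 0, 0, 0, 0], [5, 0, 0, 0, 0, 0, 0]]]'

```text
time_s: 18.78
tcp_pos: [561.3, -29.7, 191.6]
tool_rot: [[-0.675, 0.738, -0.001], [0.738, 0.675, 0.0], [0.0, -0.0, -1.0]]
wrist_force: [0.5, -0.0, -1.1]
finger_gap: 59.3
finger_force: 50.1
```

```bash
python3 - <<'E'
from h import *
s=r.get_state();print(s['tcp_pos'],s['wrist_force'],s['finger_gap'],s['finger_force'])
im,d=r.get_image('side');im2,_=r.get_image('top')
a=np.clip(im[170:265,230:350].astype(float)*1.7,0,255).astype(np.uint8)
b=np.clip(im2[165:250,215:330].astype(float)*1.7,0,255).astype(np.uint8)
cv2.imwrite('pics/f.png',np.hstack([cv2.resize(a,(440,350),interpolation=cv2.INTER_CUBIC),cv2.resize(b,(350,350))]))
E
```

```text
[561.3473109  -29.73007234 191.64357123] [ 0.52983221 -0.03066069 -1.14552827] 59.26219146516412 50.051436693174765
```

View pics/f.png

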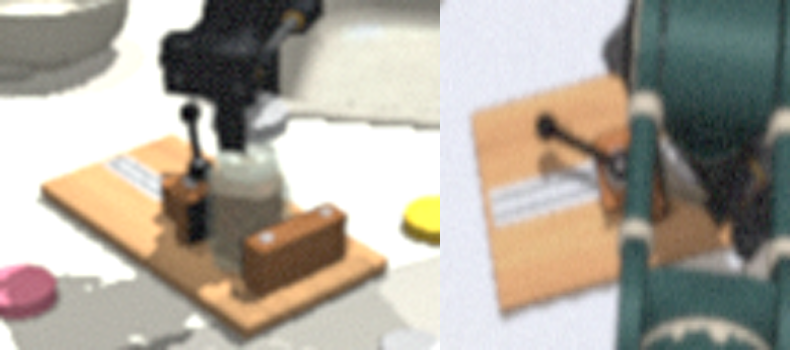

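The final view shows the lid held level above the open neck, side crop (270,115). The jar is still upright between the jaws and the lever is at its stop, so I'm handing in.

```bash
python3 -c "
from workcell import r
print(r.sign_off())"
```

```text
the job is handed in; nothing more can be done
None
```

The job is handed in at about 19 s: the jar is clamped with the lever at its stop, and the lid was unscrewed about 65° and is held level, about 2 cm above the jar's mouth by my estimate; the sign-off gave no verdict.

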